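# Set the capacitor tester and start it

## Robot

A 6-joint arm with a two-finger parallel gripper is mounted at the origin on the work surface. World frame = base frame: x ahead of the robot, y to its left, z up, the work surface at z = 0. Lengths are in m, angles in rad, forces in N, time in s.
With the tool pointing down it reaches from about 0.25 to 0.725 m from the base axis. Payload 4 kg.
Tool frame: the origin (TCP) lies midway between the tips of the shut fingers; the grasp point (between the pads) lies 19 mm behind it; z points along the fingers, y is the line along which they close (so a half turn about z gives the same grasp; the last joint's range is limited). The gripper opens to 85 mm and grips with 20 to 120 N. Pads are 22 mm wide; open, the fingers measure 114 mm over their backs; the gripper's body (76 mm by 85 mm) begins 54 mm behind the grasp point. The pads swing forward as they close: fully open they stand 13 mm farther back than shut.
Start: joints at [-1.319, 0.241, 0.005, 1.335, 0, 1.571], TCP at [0.125, -0.484, 0.208] pointing down, gripper open.
Joint ranges: [-2.72, 2.72], [-1.05, 1.87], [-1.09, 1.28], [-1.99, 2.15], [-1.42, 1.44], [-3.14, 3.14]. Speed limits (rad/s): [2.79, 2.79, 3.14, 3.14, 3.14, 3.14].

## Interface

Orientations are given as a unit quaternion [x, y, z, w].
In Python, from workcell import monitor, vision, job gives the robot as it stands.
- The arm moves only by the tool move_arm, never from a script. Its argument "moves" is a list that holds one entry, the list of rows, each a list of 5 numbers: the shift along the world's x, y, z in m, then the turn about the world's z in degrees, then the opening in per cent of the stroke, from 0 (shut) to 100 (fully open). In form: [[[x, y, z, turn, gripper], ...]]. A call has 1 to 5 rows; each row is the pose to reach, as a shift and turn from the pose commanded when the call began; what a row does not reach only later rows make up. A row lasts 1/8 s, in which the tool goes at most 62.5 mm and 10.7 degrees, less where a joint would pass 70% of its speed; a pose out of reach is approached as far as the arm can. A call with a gripper value outside its range is refused whole. The fingers move at their own pace and stop on an object; the grip force is fixed at half the most. Time passes only in rows, so rows that repeat a pose let the fingers close. It gives the time, the measured TCP pose, the force, the opening and the grip force at its end, in the units of the state.
- monitor.get_obs(): the state, without advancing time (a new reading comes with each control period).
- vision.camera(name): name is "scene" or "top" or "wrist"; returns a dict with "color" (480x640x3 uint8, red, green, blue), "camera_matrix" (3x3 intrinsics, pixels), "eye" and "attitude" of the camera in the world; the wrist camera has in their place "hand_eye" (4x4, takes a point from camera to tool coordinates, whose origin is the TCP and whose axes are the flange's). Camera axes: x right, y up, looking along -z (the intrinsics and any distortion apply to the point x, -y, -z); pixel columns grow to the right and rows downward; lengths in m; the calibration is good to about 2 mm. A picture is of the moment at which its call begins: read the wrist's pose just before it. There is no depth.
- job.job_done(): hands the job in; it is judged then, once.
The state is a dict: "clock": time; "joint_pos": joint angles; "joint_vel": joint speeds; "tau": joint torques, N m; "eef_pos": TCP position; "tool_rot": TCP orientation; "ft_force": force on the tool from outside, world axes, zero at the start; "ft_torque": the same for the moment, N m; "grip_width": finger opening in m; "grasp_force": force on a finger pad.
Only numpy, scipy, OpenCV 4.12 (cv2) and the standard library are available. Lean on these libraries where they do the work, as an engineer would, in place of code of your own. Each camera call takes 0.05 s, during which the arm holds its last target. There are 200 camera calls.

## Task

With a fingertip, push the lever of the tester's selector round clockwise, click by click, until it rests in the sixth of its seven positions, without going past it; then press the start button fully down and let it come up again. Only touch, never pinch or force the lever, leave the tester standing where it is, and do not disturb the other things on the bench.

Things in the scene. Friction and masses are not known exactly. Their poses are not given: they have to be found in the camera images.
- tester: capacitor test box standing loose on the bench: grey case, plain light-grey metal top panel, 180 mm (its x) by 300 mm (its y), panel 70 mm above the bench, 3.2 kg, a carrying bar at each y end out to 180 mm. Origin: centre of its underside. Its x axis points away from the user (within 0.45 rad of the robot's x), y to the left. Selector axis at x 0, y +60 mm; start button at x -25, y -95 mm
- selector_axis (a point): point on the selector's vertical turning axis, level with the panel. The selector is a black hub, 40 mm diameter, 27 mm high, with one straight lever arm, 14 mm wide, reaching to 56 mm from the axis, from 2 to 30 mm above the panel, a thin white line along its top
- selector_tip (a point): middle of the end face of the lever arm, 56 mm from the axis, 16 mm above the panel; the arm points from selector_axis to this point
- rib_first (a point): the longer black rib on the panel that marks the selector's first position, left of it (tester's +y). Seven such flat ribs, from 64 mm off the axis outward, mark the seven positions, 30 degrees apart, clockwise from this one over the far side (+x) to the seventh on the right (-y). Point: the rib's middle, 73 mm from the axis
- selector (a joint): selector angle, rad, growing clockwise from above: 0 first position, 0.524 per position (2.618 sixth, 3.142 seventh), stops just outside first and seventh. A spring detent pulls it into the nearest position; crests lie half-way. Passing a crest takes about 0.13 N m (3 to 4 N near the arm's end), then it snaps forward by itself. It starts resting in the first, second or third
- start_top (a point): centre of the top face of the start button: round bare steel push button, 28 mm diameter, in a black round housing on the right half of the tester's panel; pressed straight down
- start (a joint): start button travel in m: 0 = up, 0.006 = fully down; springs back; fully down takes 5 N
- capacitor: run capacitor: upright bare aluminium can, 48 mm diameter, 101 mm tall, on the bench beside the tester's left end. Not part of the job
- tape: small roll of black tape, 48 mm diameter, 18 mm high, lying on the far right of the tester's panel. Not part of the job
- screwdriver: screwdriver lying on the bench on the robot's side of the tester. Not part of the job
- wrench: steel wrench lying on the bench beyond the tester's right end. Not part of the job
- hammer: hammer lying to the right on the bench. Not part of the job
- flask: open steel beaker, 70 mm wide, 160 mm tall, to the left on the bench. Not part of the job
- spray: green spray can, 60 mm diameter, 190 mm tall, to the left on the bench. Not part of the job

How it is judged:
On the way, in this order (a step that is already met when the one before it is completed fails the run):
1. the selector rests in its sixth position (value of joint selector between 2.498 and 2.738 rad and velocity of joint selector between -0.3 and 0.3 rad/s), for 0.3 s.
2. the start button is pressed fully down with the selector in its sixth position (value of joint selector between 2.498 and 2.738 rad and value of joint start above 0.0048 m), for 0.04 s.
At the end, for the whole second after the job is handed in: The selector rests within 0.12 rad of its sixth position (2.618 rad), the start button is up (under 1.5 mm), the tester stands flat within 30 mm of where it was, and the other things are within 20 mm of where they were (value of joint selector between 2.498 and 2.738 rad and value of joint start below 0.0015 m and height (world z) of tester below 0.006 m and angle between tester's own z axis and vertical below 0.04 rad and distance of tester from where it was at the start of the episode below 0.03 m and not (distance of any of capacitor, tape, screwdriver, wrench, hammer, flask, spray from where it was at the start of the episode above 0.02 m)); the robot touches nothing.
It fails at once if the selector went past the sixth position, over the crest towards the seventh (value of joint selector above 2.918 rad).
It fails at once if the start button was pressed before the selector stood in the sixth position (value of joint start above 0.003 m and not (value of joint selector between 2.358 and 2.878 rad)).
It fails at once if the selector was pinched or forced (over 25 N from the fingers) (contact force between selector and the fingers above 25 N).
It fails at once if the tester was lifted, tipped or shoved over 30 mm (not (height (world z) of tester below 0.006 m and angle between tester's own z axis and vertical below 0.04 rad and distance of tester from where it was at the start of the episode below 0.03 m)).
It fails at once if another thing was lifted, carried or pushed over 20 mm (distance of any of capacitor, tape, screwdriver, wrench, hammer, flask, spray from where it was at the start of the episode above 0.02 m).
It also fails if it takes over 64 s, if anything falls off the work surface, if the arm or the gripper's body presses on something with over 40 N, if the wrist force passes 120 N, or if a joint passes its speed limit or range.

## Working session

There is one attempt and no reset: what is moved stays moved. The work goes in short steps, Python scripts to look and compute and a tool call to move; the robot and the scene stay as the last step left them, time stands still between calls to the robot, and variables do not carry over. Pictures are saved under pics/ and viewed, at most 10 in all, crops included, and the job is handed in when it is done.

Besides the shell and the picture viewer there is one more tool, called as name(argument=value, ...) on one line, values as JSON. move_arm: Moves the arm, as the interface text tells. Its arguments: {"type":"object","properties":{"moves":{"type":"array","items":{"type":"array","items":{"type":"array","items":{"type":"number"}}}}},"required":["moves"]}

```bash
mkdir -p pics
cat > h.py <<'E'
import numpy as np, cv2
from workcell import monitor, vision, job
def save(name,fn):
    c=vision.camera(name); cv2.imwrite(fn,c["color"][:,:,::-1]); return c
E
python3 - <<'E'
from h import *
o=monitor.get_obs(); print({k:np.round(v,3) for k,v in o.items()})
for n in("top","scene"):
    c=save(n,f"pics/{n}0.png"); print({k:v for k,v in c.items() if k!="color"})
E
```

```text
{'clock': np.float64(0.0), 'joint_pos': array([-1.319,  0.241,  0.004,  1.335, -0.   ,  1.571]), 'joint_vel': array([-0.002, -0.001, -0.002,  0.   , -0.001,  0.   ]), 'tau': array([ 1.0000e-03, -3.7232e+01,  2.5241e+01,  1.7000e-02, -0.0000e+00,
       -0.0000e+00]), 'eef_pos': array([ 0.124, -0.484,  0.207]), 'tool_rot': array([ 0.992,  0.126, -0.   , -0.001]), 'ft_force': array([ 0.221, -0.677, -0.276]), 'ft_torque': array([ 0.027, -0.005,  0.007]), 'grasp_force': np.float64(0.0), 'grip_width': np.float64(0.086)}
{'camera_matrix': array([[449.09520893,   0.        , 316.06725279],
       [  0.        , 449.09520893, 236.53151457],
       [  0.        ,   0.        ,   1.        ]]), 'eye': array([ 0.26452137, -0.0373047 ,  1.35179409]), 'attitude': array([ 0.07498144, -0.07186563, -0.69266942,  0.71373818])}
{'camera_matrix': array([[624.81608442,   0.        , 315.18198053],
       [  0.        , 624.81608442, 237.02418921],
       [  0.        ,   0.        ,   1.        ]]), 'eye': array([1.56070473, 0.06284122, 1.21742533]), 'attitude': array([0.24519329, 0.26691427, 0.68977112, 0.62677973])}
```

View pics/top0.png

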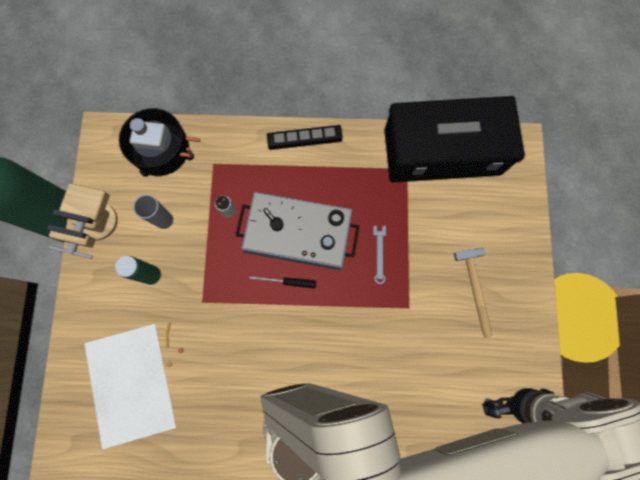

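The top view shows the tester around (298,230), its hub near (277,224), the button near (327,241) and the lever pointing up-left. I'll enlarge it.

Run:
```python
import cv2
a=cv2.imread("pics/top0.png")[180:280,205:365]
cv2.imwrite("pics/top0c.png",cv2.resize(a,None,fx=5,fy=5,interpolation=cv2.INTER_CUBIC))
```

```text
(no output)
```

View pics/top0c.png

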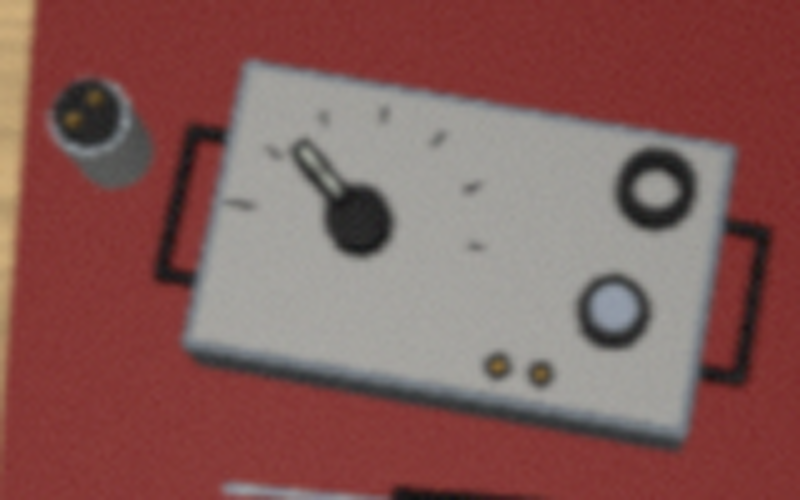

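View pics/scene0.png

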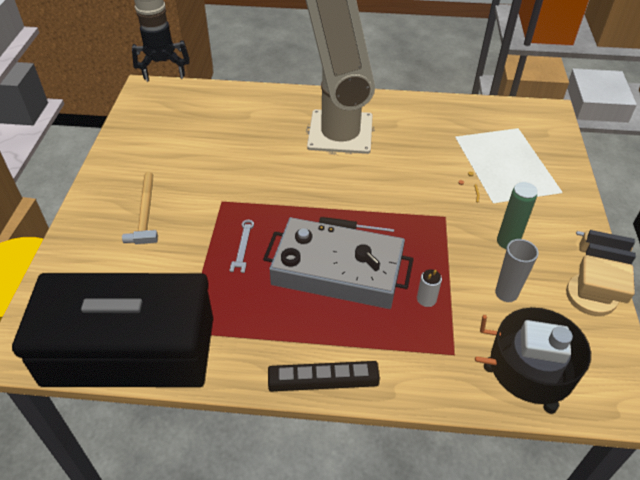

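The crop shows the panel corners at (248,62), (735,148), (683,438) and (187,345). Hub top is at (360,220), lever tip at (300,148), button at (613,306), tape at (655,188), and the rib middles run from (240,204) round to (476,246). The scene view confirms the layout.

```bash
cat >> h.py <<'E'
from scipy.spatial.transform import Rotation as R
def ray(px,z,K,eye,att):
    px=np.atleast_2d(px).astype(float); d=np.c_[(px[:,0]-K[0,2])/K[0,0],-(px[:,1]-K[1,2])/K[1,1],-np.ones(len(px))]
    d=R.from_quat(att).apply(d) if np.shape(att)==(4,) else d@np.asarray(att).T
    return eye+d*((z-eye[2])/d[:,2])[:,None]
E
python3 - <<'E'
from h import *
c=vision.camera("top"); K,e,a=c["camera_matrix"],c["eye"],c["attitude"]
f=lambda p,z: ray((np.atleast_2d(p)+.5)/5-.5+[205,180],z,K,e,a)[:,:2]
C=f([[248,62],[735,148],[683,438],[187,345]],.07); print("corners",C.round(4),"sides",np.linalg.norm(C-np.roll(C,-1,0),axis=1).round(3))
ctr=C.mean(0); yv=(C[0]-C[1]+C[3]-C[2]); yaw=np.arctan2(-yv[0],yv[1]); print("ctr",ctr.round(4),"yaw",yaw)
Rm=np.array([[np.cos(yaw),-np.sin(yaw)],[np.sin(yaw),np.cos(yaw)]])
L=lambda w:((w-ctr)@Rm*1000).round(1)
for n,p,z in[("hub",[360,220],.097),("tip",[300,148],.1),("btn",[613,306],.085),("tape",[655,188],.088),("ribs",[[240,204],[275,152],[323,118],[384,114],[438,138],[472,188],[476,246]],.071),("cap",[90,115],.101)]:
    w=f(p,z); print(n,w.round(4).tolist(),L(w).tolist())
ax=ctr+Rm@[0,.06]; print("axis",ax,"btn",ctr+Rm@[-.025,-.095])
E
```

```text
corners [[ 0.6651  0.1609]
 [ 0.6206 -0.13  ]
 [ 0.4471 -0.1025]
 [ 0.4928  0.1862]] sides [0.294 0.176 0.292 0.174]
ctr [0.5564 0.0287] yaw -0.15441078227119415
hub [[0.5639, 0.0868]] [[-1.5, 58.6]]
tip [[0.6048, 0.1232]] [[33.3, 100.8]]
btn [[0.5202, -0.06]] [[-22.1, -93.2]]
tape [[0.5902, -0.0826]] [[50.5, -104.7]]
ribs [[0.5776, 0.1603], [0.6098, 0.1415], [0.6315, 0.1143], [0.635, 0.0783], [0.6213, 0.0457], [0.5914, 0.0244], [0.5565, 0.0207]] [[0.7, 133.3], [35.4, 119.7], [61.0, 96.1], [70.1, 61.1], [61.5, 26.8], [35.2, 1.2], [1.3, -7.8]]
cap [[0.6207, 0.2456]] [[30.2, 224.2]]
axis [0.56562364 0.0879441 ] btn [ 0.5170824  -0.06136681]
```

The measured local positions match the given geometry within about 2%. The lever direction comes out at about 39 degrees, so it is probably in the second position. I'll move above the tester with the fingers shut for a close look.

move_arm(moves=[[[0.035, 0.045, 0.02, 10, 0], [0.07, 0.09, 0.04, 20, 0], [0.105, 0.135, 0.05, 30, 0], [0.14, 0.18, 0.06, 40, 0], [0.175, 0.225, 0.07, 50, 0]]])

```text
clock: 0.78
eef_pos: [0.3003, -0.2577, 0.2777]
tool_rot: [0.845, 0.535, 0.0, 0.0]
ft_force: [1.0, -0.3, 0.4]
grip_width: -0.0
grasp_force: 0.0
```

move_arm(moves=[[[0.035, 0.05, 0, 10, 0], [0.07, 0.1, 0, 20, 0], [0.105, 0.15, 0, 30, 0], [0.14, 0.2, 0, 40, 0], [0.175, 0.25, 0, 50, 0]]])

```text
clock: 1.4
eef_pos: [0.4753, -0.0073, 0.2774]
tool_rot: [0.539, 0.842, -0.0, 0.0]
ft_force: [0.4, -0.9, 0.5]
grip_width: -0.0002
grasp_force: 0.0
```

move_arm(moves=[[[0.03, 0.04, 0, 10, 0], [0.05, 0.08, 0, 20, 0], [0.05, 0.08, 0, 27, 0], [0.05, 0.08, 0, 27, 0]]])

```text
clock: 1.9
eef_pos: [0.5244, 0.0713, 0.2768]
tool_rot: [0.33, 0.944, -0.0, -0.001]
ft_force: [0.6, -0.4, 0.0]
grip_width: 0.0004
grasp_force: 0.0
```

Run:
```python
from h import *
o=monitor.get_obs(); print({k:np.round(o[k],4) for k in("clock","joint_pos","eef_pos","tool_rot","ft_force")})
c=save("wrist","pics/w1.png"); print({k:v for k,v in c.items() if k!="color"})
np.savez("w1.npz",p=o["eef_pos"],q=o["tool_rot"],K=c["camera_matrix"],H=c["hand_eye"])
```

```text
{'clock': np.float64(1.9), 'joint_pos': array([ 1.3520e-01,  2.8460e-01,  2.4200e-01,  1.5297e+00, -1.0000e-04,
        8.0880e-01]), 'eef_pos': array([0.5244, 0.0713, 0.2768]), 'tool_rot': array([ 3.304e-01,  9.438e-01, -4.000e-04, -7.000e-04]), 'ft_force': array([ 0.6405, -0.4258,  0.0216])}
{'camera_matrix': array([[383.19267662,   0.        , 317.45083361],
       [  0.        , 383.19267662, 241.62336031],
       [  0.        ,   0.        ,   1.        ]]), 'hand_eye': array([[ 1.02031232e-04,  9.48750937e-01,  3.16024759e-01,
         8.01682189e-02],
       [ 9.99999898e-01, -2.35865927e-04,  3.85244492e-04,
        -6.53061360e-04],
       [ 4.40040545e-04,  3.16024688e-01, -9.48750865e-01,
        -1.66600971e-01],
       [ 0.00000000e+00,  0.00000000e+00,  0.00000000e+00,
         1.00000000e+00]])}
```

View pics/w1.png

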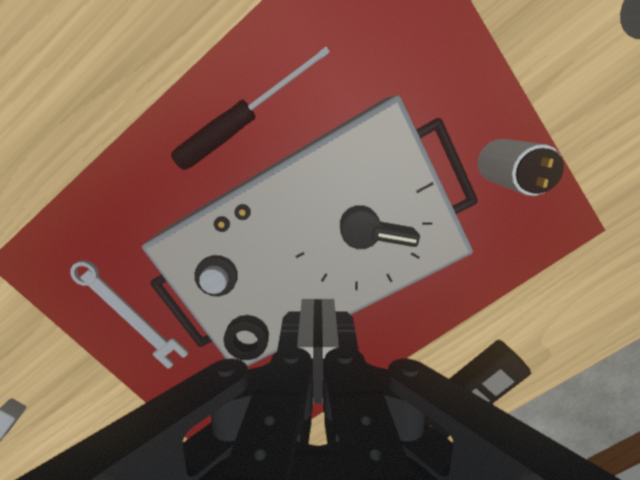

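Wrist view: the hub top is at (360,227) and the lever tip at (417,238). The ribs are at (425,188), (427,223), (415,255), (390,278), (356,286), (324,278) and (300,255), with the button top at (213,280).

```bash
cat >> h.py <<'E'
def wray(px,z,d):
    Rt=R.from_quat(d["q"]).as_matrix(); H=d["H"]
    return ray(px,z,d["K"],d["p"]+Rt@H[:3,3],Rt@H[:3,:3])[:,:2]
E
python3 - <<'E'
from h import *
d=np.load("w1.npz")
for n,p,z in[("hub",[360,227],.097),("tip",[417,238],.1),("white",[[378,233],[414,239]],.1),("btn",[213,280],.085),("ribs",[[425,188],[427,223],[415,255],[390,278],[356,286],[324,278],[300,255]],.071),("corn",[[400,97],[472,252],[143,247]],.07),("tape",[247,337],.088)]:
    print(n,wray(p,z,d).round(4).tolist())
r=wray([[425,188],[427,223],[415,255],[390,278],[356,286],[324,278],[300,255]],.071,d)
from scipy.optimize import least_squares
def m(x,n=7):
    ph=np.deg2rad(30*np.arange(n)); return x[:2]+.073*np.c_[np.sin(ph)*np.cos(x[2])-np.cos(ph)*np.sin(x[2]),np.sin(ph)*np.sin(x[2])+np.cos(ph)*np.cos(x[2])]
s=least_squares(lambda x:(m(x)-r).ravel(),[.565,.088,-.15]); print("axis",s.x,(m(s.x)-r).round(4).tolist())
t=wray([417,238],.1,d)[0]-s.x[:2]; print("tip r",np.linalg.norm(t),"phi",90-np.degrees(np.arctan2(t[1],t[0])-s.x[2]))
w=wray([[378,233],[414,239]],.1,d); v=w[1]-w[0]; print("phi line",90-np.degrees(np.arctan2(v[1],v[0])-s.x[2]))
E
python3 - <<'E'
import cv2
a=cv2.imread("pics/w1.png")[160:310,190:450]
cv2.imwrite("pics/w1c.png",cv2.resize(a,None,fx=3,fy=3,interpolation=cv2.INTER_CUBIC))
E
```

```text
hub [[0.5647, 0.089]]
tip [[0.6059, 0.1248]]
white [[0.5791, 0.099], [0.605, 0.122]]
btn [[0.5201, -0.0629]]
ribs [[0.5802, 0.16], [0.6112, 0.1419], [0.6322, 0.1132], [0.6373, 0.078], [0.6224, 0.0443], [0.5939, 0.0234], [0.558, 0.02]]
corn [[0.4964, 0.1886], [0.6667, 0.1611], [0.4504, -0.1015]]
tape [[0.5904, -0.0787]]
axis [ 0.56658711  0.08905048 -0.15730909] [[-0.0022, 0.0012], [0.0014, 0.0039], [0.0025, 0.002], [0.0014, -0.0003], [0.0009, -0.0012], [-0.0011, -0.0025], [-0.0029, -0.003]]
tip r 0.05315697870318707 phi 38.73605209361574
phi line 39.3491539330055
```

View pics/w1c.png

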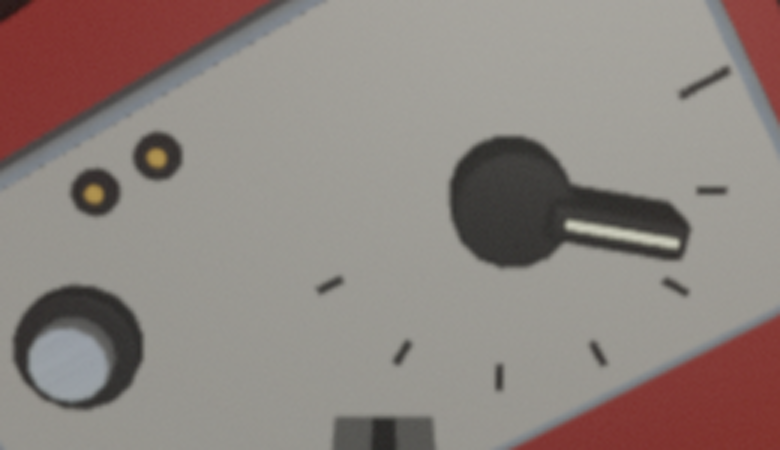

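The lever really does sit about 9 degrees past rib 2, which the two views agree on. I'll approach it on its anticlockwise side, with the narrow finger face turned tangentially. Next I'll tabulate the targets.

```bash
cat >> h.py <<'E'
AX=np.array([.566,.0885]); YAW=-8.9
def tgt(al,back=18.,r=47.):
    u=np.radians(90+YAW-al); t=np.radians(YAW-al)
    p=AX+r/1000*np.array([np.cos(u),np.sin(u)])-back/1000*np.array([np.cos(t),np.sin(t)])
    return p, 171.1-al   # tool x yaw (mod 180)
E
python3 - <<'E'
from h import *
print("pre",tgt(37,33)[0].round(4))
for a in range(30,142,2): p,y=tgt(a); print(a,(p*1000).round(1),round(y,1))
E
```

```text
pre [0.5768 0.1449]
30 [581.5 136.4] 141.1
32 [583.2 135.8] 139.1
34 [584.8 135.2] 137.1
36 [586.4 134.5] 135.1
38 [588.  133.8] 133.1
40 [589.6 133. ] 131.1
42 [591.1 132.1] 129.1
44 [592.6 131.2] 127.1
46 [594.1 130.3] 125.1
48 [595.5 129.2] 123.1
50 [596.9 128.2] 121.1
52 [598.3 127.1] 119.1
54 [599.6 125.9] 117.1
56 [600.9 124.7] 115.1
58 [602.2 123.5] 113.1
60 [603.4 122.2] 111.1
62 [604.5 120.9] 109.1
64 [605.6 119.5] 107.1
66 [606.7 118.1] 105.1
68 [607.7 116.7] 103.1
70 [608.7 115.2] 101.1
72 [609.6 113.7] 99.1
74 [610.4 112.2] 97.1
76 [611.2 110.6] 95.1
78 [612. 109.] 93.1
80 [612.6 107.4] 91.1
82 [613.3 105.8] 89.1
84 [613.9 104.1] 87.1
86 [614.4 102.4] 85.1
88 [614.8 100.7] 83.1
90 [615.2  99. ] 81.1
92 [615.6  97.3] 79.1
94 [615.8  95.6] 77.1
96 [616.   93.8] 75.1
98 [616.2  92.1] 73.1
100 [616.3  90.3] 71.1
102 [616.3  88.5] 69.1
104 [616.3  86.8] 67.1
106 [616.2  85. ] 65.1
108 [616.1  83.3] 63.1
110 [615.8  81.5] 61.1
112 [615.6  79.8] 59.1
114 [615.2  78.1] 57.1
116 [614.8  76.4] 55.1
118 [614.4  74.7] 53.1
120 [613.9  73. ] 51.1
122 [613.3  71.3] 49.1
124 [612.7  69.7] 47.1
126 [612.   68.1] 45.1
128 [611.3  66.5] 43.1
130 [610.5  64.9] 41.1
132 [609.6  63.4] 39.1
134 [608.7  61.9] 37.1
136 [607.8  60.4] 35.1
138 [606.7  59. ] 33.1
140 [605.7  57.6] 31.1
```

move_arm(moves=[[[0.026, 0.037, 0, -4, 0], [0.052, 0.074, 0, -8, 0], [0.052, 0.074, -0.06, -8, 0], [0.052, 0.074, -0.12, -8, 0], [0.052, 0.074, -0.13, -8, 0]]])

```text
clock: 2.58
eef_pos: [0.5724, 0.143, 0.1427]
tool_rot: [0.396, 0.918, -0.003, -0.004]
ft_force: [0.3, 0.2, -0.3]
grip_width: 0.0002
grasp_force: 0.0
```

move_arm(moves=[[[0, 0, -0.03, 0, 0], [0, 0, -0.055, 0, 0], [0, 0, -0.066, 0, 0], [0, 0, -0.066, 0, 0]]])

```text
clock: 3.08
eef_pos: [0.5773, 0.1446, 0.0827]
tool_rot: [0.396, 0.918, 0.0, 0.001]
ft_force: [-1.4, -0.9, 0.3]
grip_width: -0.0003
grasp_force: 0.0
```

Run:
```python
from h import *
o=monitor.get_obs(); print({k:np.round(o[k],4) for k in("clock","joint_pos","eef_pos","tool_rot","ft_force")})
c=save("wrist","pics/w2.png"); 
np.savez("w2.npz",p=o["eef_pos"],q=o["tool_rot"],K=c["camera_matrix"],H=c["hand_eye"])
```

```text
{'clock': np.float64(3.075), 'joint_pos': array([0.2454, 0.5033, 0.0578, 1.124 , 0.    , 1.0593]), 'eef_pos': array([0.5773, 0.1446, 0.0827]), 'tool_rot': array([3.958e-01, 9.183e-01, 4.000e-04, 5.000e-04]), 'ft_force': array([-1.383 , -0.9077,  0.2838])}
```

View pics/w2.png

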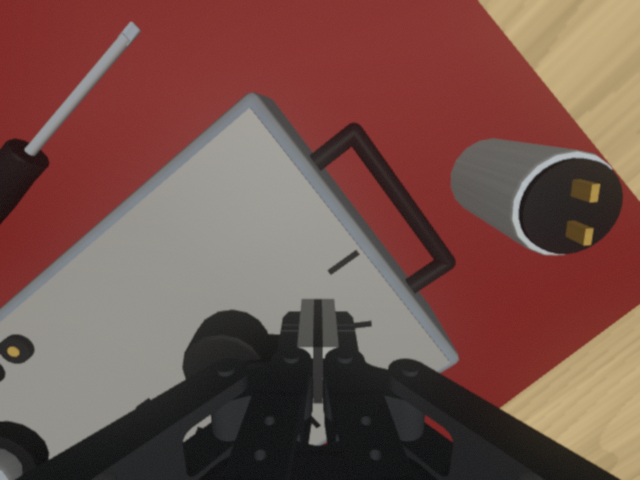

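The finger stands free between the camera and the lever, at (318,320). Now I'll push slowly.

move_arm(moves=[[[0.004, -0.005, 0, 1, 0], [0.008, -0.01, 0, 1, 0], [0.0095, -0.0108, 0, 0, 0], [0.0095, -0.0108, 0, 0, 0]]])

```text
clock: 3.62
eef_pos: [0.5863, 0.1338, 0.0816]
tool_rot: [0.396, 0.918, 0.0, 0.0]
ft_force: [-1.1, -0.6, 0.1]
grip_width: 0.0
grasp_force: 0.0
```

move_arm(moves=[[[0.0008, -0.0004, 0, -1, 0], [0.0016, -0.0008, 0, -2, 0], [0.0023, -0.0012, 0, -3, 0], [0.0031, -0.0016, 0, -4, 0], [0.0031, -0.0016, 0, -4, 0]]])

```text
clock: 4.25
eef_pos: [0.5892, 0.1323, 0.0815]
tool_rot: [0.427, 0.904, -0.0, 0.0]
ft_force: [1.0, -0.2, 0.3]
grip_width: 0.0
grasp_force: 0.0
```

move_arm(moves=[[[0.0008, -0.0004, 0, -1, 0], [0.0016, -0.0008, 0, -2, 0], [0.0024, -0.0013, 0, -3, 0], [0.0024, -0.0013, 0, -3, 0]]])

```text
clock: 4.75
eef_pos: [0.5917, 0.131, 0.0815]
tool_rot: [0.451, 0.893, 0.0, 0.0]
ft_force: [0.8, -0.8, -0.0]
grip_width: 0.0002
grasp_force: 0.0
```

Run:
```python
from h import *
o=monitor.get_obs(); print({k:np.round(o[k],4) for k in("clock","eef_pos","tool_rot","ft_force","ft_torque")})
c=save("top","pics/t2.png"); save("wrist","pics/w3.png"); s=save("scene","pics/s2.png")
a=cv2.imread("pics/t2.png")[190:260,230:330]; b=cv2.imread("pics/s2.png")[215:305,315:435]
a=cv2.resize(a,(571,400),interpolation=cv2.INTER_CUBIC); b=cv2.resize(b,(533,400),interpolation=cv2.INTER_CUBIC)
m=np.hstack([a[:,:400],b[:,:400]]); cv2.imwrite("pics/m2.png",m)
```

```text
{'clock': np.float64(4.75), 'eef_pos': array([0.5917, 0.131 , 0.0815]), 'tool_rot': array([4.508e-01, 8.926e-01, 0.000e+00, 1.000e-04]), 'ft_force': array([ 0.7738, -0.7552, -0.0434]), 'ft_torque': array([-0.0076, -0.0652, -0.0188])}
```

View pics/m2.png

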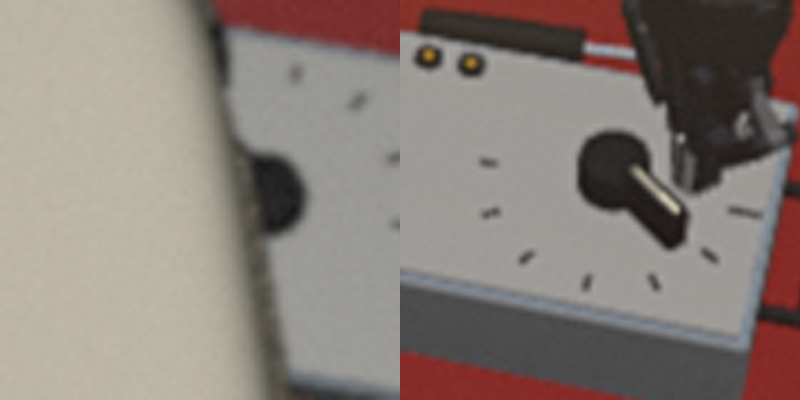

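The scene crop on the right shows the finger close beside the lever, and the white line runs from about (368,253) to (378,263) in full-image pixels. I'll measure the lever angle from that line in code.

```bash
cat >> h.py <<'E'
def lever(im,K,eye,att):
    "lever angle (deg) from white line in the scene picture (RGB), panel coordinates"
    n=320; g=np.linspace(-.065,.065,n)            # rectify plane z=.1 around axis, tester frame
    X,Y=np.meshgrid(g,g); c,s=np.cos(np.radians(YAW)),np.sin(np.radians(YAW))
    W=np.stack([AX[0]+c*X-s*Y,AX[1]+s*X+c*Y,np.full_like(X,.1)],-1)
    P=(W-eye)@R.from_quat(att).as_matrix()
    u=K[0,0]*P[...,0]/-P[...,2]+K[0,2]; v=-K[1,1]*P[...,1]/-P[...,2]+K[1,2]
    r=cv2.remap(im,u.astype(np.float32),v.astype(np.float32),cv2.INTER_CUBIC).astype(float)
    rad=np.hypot(X,Y); br=r.min(-1)
    # white core with black lever body either side: score each angle
    best=[]
    for a in np.arange(0,200,.5):
        t=np.radians(a); d=np.array([np.sin(t),np.cos(t)]); q=np.array([np.cos(t),-np.sin(t)])
        rr=np.arange(.024,.05,.001)
        f=lambda off: cv2.remap(br.astype(np.float32),*[(((rr*d[i]+off*q[i])+.065)/.13*(n-1)).astype(np.float32)[None] for i in(0,1)],cv2.INTER_LINEAR).mean()
        best.append((f(0)-.5*f(.0045)-.5*f(-.0045),a))
    b=np.array(best); i=b[:,0].argmax(); return b[i,1],b[i,0]
def lv():
    c=vision.camera("scene"); o=monitor.get_obs()
    print("lever",lever(c["color"],c["camera_matrix"],c["eye"],c["attitude"]),"clk",o["clock"],"eef",np.round(o["eef_pos"],4),"F",o["ft_force"].round(2))
E
python3 - <<'E'
from h import *
c=vision.camera("scene"); a=(c["camera_matrix"],c["eye"],c["attitude"])
for f in("scene0","s2"): print(f,lever(cv2.imread(f"pics/{f}.png")[:,:,::-1].copy(),*a))
E
```

```text
scene0 (np.float64(41.5), np.float64(86.50425720214844))
s2 (np.float64(41.5), np.float64(88.662353515625))
```

move_arm(moves=[[[0.0008, -0.0005, 0, -1, 0], [0.0016, -0.001, 0, -2, 0], [0.0023, -0.0015, 0, -3, 0], [0.003, -0.002, 0, -4, 0], [0.003, -0.002, 0, -4, 0]]])

```text
clock: 5.58
eef_pos: [0.5946, 0.129, 0.0815]
tool_rot: [0.482, 0.876, -0.0, -0.0]
ft_force: [-0.3, -0.2, 0.8]
grip_width: 0.0002
grasp_force: 0.0
```

```bash
python3 -c "
from h import *
lv()"
```

```text
lever (np.float64(41.5), np.float64(91.41677856445312)) clk 5.625 eef [0.5946 0.1291 0.0815] F [ 0.81 -0.46  0.53]
```

move_arm(moves=[[[0.0007, -0.0005, 0, -1, 0], [0.0014, -0.0011, 0, -2, 0], [0.0021, -0.0016, 0, -3, 0], [0.0028, -0.0022, 0, -4, 0], [0.0028, -0.0022, 0, -4, 0]]])

```text
clock: 6.25
eef_pos: [0.5974, 0.1268, 0.0815]
tool_rot: [0.512, 0.859, 0.0, 0.0]
ft_force: [0.2, -1.1, -0.4]
grip_width: 0.0001
grasp_force: 0.0
```

```bash
python3 -c "
from h import *
lv()"
```

```text
lever (np.float64(41.5), np.float64(90.7382583618164)) clk 6.3 eef [0.5974 0.1268 0.0815] F [-0.17 -0.67  0.09]
```

Still no contact, so I'll look again.

Run:
```python
from h import *
save("scene","pics/s3.png"); save("wrist","pics/w3.png")
b=cv2.imread("pics/s3.png")[215:305,315:435]; a=cv2.imread("pics/w3.png")[200:420,180:440]
b=cv2.resize(b,(533,400),interpolation=cv2.INTER_CUBIC);a=cv2.resize(a,(400,338),interpolation=cv2.INTER_CUBIC); a=np.vstack([a,np.zeros((62,400,3),np.uint8)])
cv2.imwrite("pics/m3.png",np.hstack([a,b[:,133:]]))
```

```text
(no output)
```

View pics/m3.png

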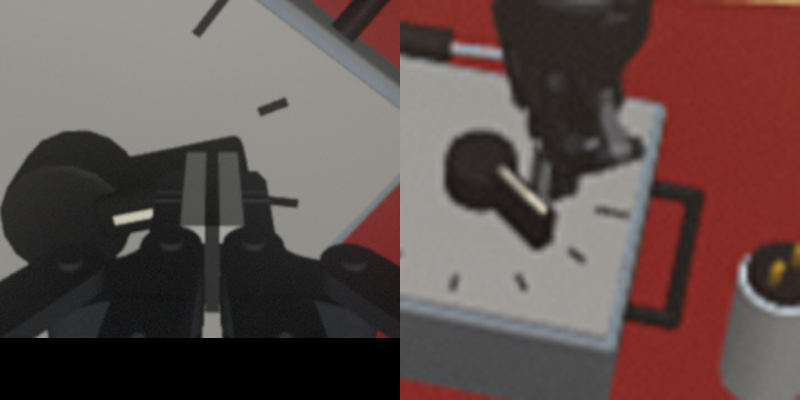

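Run:
```python
from h import *
o=monitor.get_obs(); c=vision.camera("scene"); w=vision.camera("wrist"); K,e,Rc=c["camera_matrix"],c["eye"],R.from_quat(c["attitude"])
T=R.from_quat(o["tool_rot"])
for x in(-.011,0,.011):
  for y in(-.008,.008):
    for z in(0,-.02,-.03):
      W=o["eef_pos"]+T.apply([x,y,z]); P=Rc.inv().apply(W-e); u=K[0,0]*P[0]/-P[2]+K[0,2]; v=K[1,1]*P[1]/P[2]+K[1,2]
      H=np.linalg.inv(w["hand_eye"])@[x,y,z,1]; kw=w["camera_matrix"]; uw=kw[0,0]*H[0]/-H[2]+kw[0,2]; vw=kw[1,1]*H[1]/H[2]+kw[1,2]
      print(x,y,z,"W",W.round(3),"s3crop",((u-315)*4.444+400-133).round(0),((v-215)*4.444).round(0),"wrist",uw.round(0),vw.round(0))
```

```text
-0.011 -0.008 0 W [0.596 0.113 0.081] s3crop 524.0 215.0 wrist 302.0 311.0
-0.011 -0.008 -0.02 W [0.596 0.113 0.101] s3crop 527.0 191.0 wrist 300.0 333.0
-0.011 -0.008 -0.03 W [0.596 0.113 0.111] s3crop 528.0 179.0 wrist 299.0 346.0
-0.011 0.008 0 W [0.61  0.121 0.081] s3crop 538.0 237.0 wrist 334.0 311.0
-0.011 0.008 -0.02 W [0.61  0.121 0.101] s3crop 540.0 212.0 wrist 336.0 333.0
-0.011 0.008 -0.03 W [0.61  0.121 0.111] s3crop 542.0 200.0 wrist 337.0 346.0
0 -0.008 0 W [0.59  0.123 0.081] s3crop 542.0 209.0 wrist 301.0 290.0
0 -0.008 -0.02 W [0.59  0.123 0.101] s3crop 545.0 185.0 wrist 299.0 310.0
0 -0.008 -0.03 W [0.59  0.123 0.111] s3crop 547.0 173.0 wrist 298.0 323.0
0 0.008 0 W [0.604 0.131 0.081] s3crop 556.0 231.0 wrist 335.0 290.0
0 0.008 -0.02 W [0.604 0.131 0.101] s3crop 559.0 206.0 wrist 337.0 311.0
0 0.008 -0.03 W [0.604 0.131 0.111] s3crop 561.0 194.0 wrist 338.0 323.0
0.011 -0.008 0 W [0.585 0.133 0.081] s3crop 561.0 203.0 wrist 301.0 269.0
0.011 -0.008 -0.02 W [0.585 0.133 0.101] s3crop 564.0 179.0 wrist 299.0 287.0
0.011 -0.008 -0.03 W [0.585 0.133 0.111] s3crop 565.0 166.0 wrist 298.0 298.0
0.011 0.008 0 W [0.599 0.14  0.081] s3crop 574.0 224.0 wrist 335.0 269.0
0.011 0.008 -0.02 W [0.599 0.14  0.101] s3crop 578.0 200.0 wrist 337.0 287.0
0.011 0.008 -0.03 W [0.599 0.14  0.111] s3crop 579.0 188.0 wrist 338.0 298.0
```

The finger outlines in both views fit tips about 25 to 30 mm higher than the reported TCP, so the fingers are passing over the lever. I'll back off and lower in small steps, watching the force.

move_arm(moves=[[[-0.01, 0.008, 0, 5, 0], [-0.0196, 0.016, 0, 12, 0], [-0.0196, 0.016, 0, 12, 0], [-0.0196, 0.016, -0.003, 12, 0], [-0.0196, 0.016, -0.006, 12, 0]]])

```text
clock: 7.12
eef_pos: [0.5782, 0.1425, 0.0753]
tool_rot: [0.42, 0.908, 0.0, 0.0]
ft_force: [-0.4, -0.3, 0.1]
grip_width: -0.0003
grasp_force: 0.0
```

move_arm(moves=[[[0, 0, -0.002, 0, 0], [0, 0, -0.003, 0, 0], [0, 0, -0.004, 0, 0], [0, 0, -0.004, 0, 0]]])

```text
clock: 7.62
eef_pos: [0.5778, 0.1428, 0.0714]
tool_rot: [0.419, 0.908, -0.0, -0.0]
ft_force: [0.0, -0.3, 1.0]
grip_width: -0.0001
grasp_force: 0.0
```

move_arm(moves=[[[0, 0, -0.001, 0, 0], [0, 0, -0.002, 0, 0], [0, 0, -0.002, 0, 0]]])

```text
clock: 8.0
eef_pos: [0.5777, 0.1428, 0.0694]
tool_rot: [0.419, 0.908, -0.0, -0.0]
ft_force: [-0.4, -0.5, 0.3]
grip_width: -0.0001
grasp_force: 0.0
```

move_arm(moves=[[[0, 0, -0.001, 0, 0], [0, 0, -0.002, 0, 0], [0, 0, -0.003, 0, 0], [0, 0, -0.003, 0, 0]]])

```text
clock: 8.5
eef_pos: [0.5777, 0.1428, 0.0663]
tool_rot: [0.419, 0.908, -0.0, -0.0]
ft_force: [0.0, 0.1, -0.7]
grip_width: -0.0002
grasp_force: 0.0
```

move_arm(moves=[[[0, 0, -0.001, 0, 0], [0, 0, -0.002, 0, 0], [0, 0, -0.003, 0, 0], [0, 0, -0.003, 0, 0]]])

```text
clock: 9.0
eef_pos: [0.5777, 0.1429, 0.0634]
tool_rot: [0.419, 0.908, -0.0, -0.0]
ft_force: [0.4, 0.6, 0.3]
grip_width: 0.0002
grasp_force: 0.0
```

Run:
```python
from h import *
save("scene","pics/s4.png"); lv()
b=cv2.imread("pics/s4.png")[215:305,330:430]
cv2.imwrite("pics/m4.png",cv2.resize(b,(600,540),interpolation=cv2.INTER_CUBIC))
o=monitor.get_obs(); c=vision.camera("scene"); K,e,Rc=c["camera_matrix"],c["eye"],R.from_quat(c["attitude"]); T=R.from_quat(o["tool_rot"])
for z in(0,-.02,-.03):
  for x,y in((-.011,-.008),(-.011,.008),(.011,.008)):
      W=o["eef_pos"]+T.apply([x,y,z]); P=Rc.inv().apply(W-e); u=K[0,0]*P[0]/-P[2]+K[0,2]; v=K[1,1]*P[1]/P[2]+K[1,2]
      print(z,x,y,((u-330)*6).round(0),((v-215)*6).round(0))
```

```text
lever (np.float64(41.5), np.float64(89.46961975097656)) clk 9.1 eef [0.5778 0.1429 0.0635] F [-0.04  0.34 -0.01]
0 -0.011 -0.008 295.0 291.0
0 -0.011 0.008 320.0 316.0
0 0.011 0.008 363.0 292.0
-0.02 -0.011 -0.008 299.0 259.0
-0.02 -0.011 0.008 324.0 284.0
-0.02 0.011 0.008 367.0 260.0
-0.03 -0.011 -0.008 301.0 242.0
-0.03 -0.011 0.008 327.0 267.0
-0.03 0.011 0.008 370.0 243.0
```

View pics/m4.png

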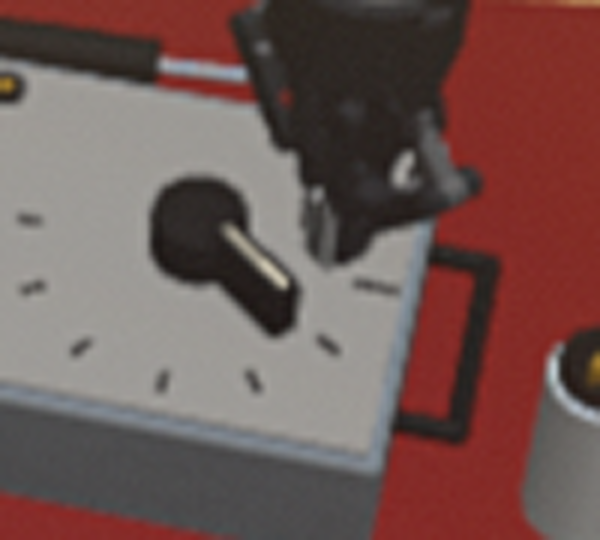

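The tip shows at (327,267), which is exactly 30 mm short of the reported TCP. I'll lower 11 mm more to put the tip about 13 mm above the panel, then push.

move_arm(moves=[[[0, 0, -0.004, 2, 0], [0, 0, -0.008, 4, 0], [0, 0, -0.011, 6, 0], [0, 0, -0.011, 6, 0]]])

```text
clock: 9.65
eef_pos: [0.5774, 0.1428, 0.052]
tool_rot: [0.371, 0.929, -0.0, -0.0]
ft_force: [0.9, -0.6, 0.3]
grip_width: 0.0001
grasp_force: 0.0
```

move_arm(moves=[[[0.003, -0.004, 0, 0, 0], [0.0065, -0.008, 0, 0, 0], [0.0082, -0.0086, 0, -1.5, 0], [0.0098, -0.0093, 0, -3.5, 0], [0.0098, -0.0093, 0, -3.5, 0]]])

```text
clock: 10.28
eef_pos: [0.5877, 0.1335, 0.0525]
tool_rot: [0.4, 0.917, 0.0, 0.0]
ft_force: [0.8, -0.8, 0.1]
grip_width: -0.0001
grasp_force: 0.0
```

```bash
python3 -c "
from h import *
lv()"
```

```text
lever (np.float64(41.5), np.float64(93.4537353515625)) clk 10.325 eef [0.5876 0.1336 0.0525] F [ 0.13 -0.17  0.72]
```

move_arm(moves=[[[0.0008, -0.0004, 0, -1, 0], [0.0016, -0.0008, 0, -2, 0], [0.0023, -0.0012, 0, -3, 0], [0.0031, -0.0016, 0, -4, 0], [0.0031, -0.0016, 0, -4, 0]]])

```text
clock: 10.95
eef_pos: [0.5907, 0.132, 0.0525]
tool_rot: [0.431, 0.902, 0.0, -0.0]
ft_force: [-0.4, 1.2, 1.0]
grip_width: 0.0001
grasp_force: 0.4
```

```bash
python3 -c "
from h import *
lv()"
```

```text
lever (np.float64(43.0), np.float64(66.99250793457031)) clk 11.0 eef [0.5907 0.132  0.0525] F [-1.63  0.3   0.54]
```

Contact: the lever starts to follow and matches the table. Next I'll push over the 45 degree crest.

move_arm(moves=[[[0.0008, -0.0005, 0, -1, 0], [0.0015, -0.0009, 0, -2, 0], [0.0023, -0.0014, 0, -3, 0], [0.003, -0.0019, 0, -4, 0], [0.003, -0.0019, 0, -4, 0]]])

```text
clock: 11.62
eef_pos: [0.5939, 0.1298, 0.0525]
tool_rot: [0.463, 0.887, -0.0, 0.0]
ft_force: [-0.1, -0.1, -0.2]
grip_width: 0.0
grasp_force: 0.0
```

```bash
python3 -c "
from h import *
lv()"
```

```text
lever (np.float64(47.5), np.float64(95.06251525878906)) clk 11.675 eef [0.5939 0.1298 0.0525] F [-0.6  -0.32  0.15]
```

move_arm(moves=[[[0.0007, -0.0005, 0, -1, 0], [0.0014, -0.0011, 0, -2, 0], [0.0021, -0.0016, 0, -3, 0], [0.0029, -0.0021, 0, -4, 0], [0.0029, -0.0021, 0, -4, 0]]])

```text
clock: 12.3
eef_pos: [0.5967, 0.1278, 0.0525]
tool_rot: [0.493, 0.87, -0.0, 0.0]
ft_force: [0.3, 0.1, 1.1]
grip_width: -0.0001
grasp_force: 0.0
```

```bash
python3 -c "
from h import *
lv()"
```

```text
lever (np.float64(51.5), np.float64(100.04693603515625)) clk 12.35 eef [0.5967 0.1279 0.0525] F [ 0.13 -0.11 -0.  ]
```

move_arm(moves=[[[0.0007, -0.0005, 0, -1, 0], [0.0014, -0.0011, 0, -2, 0], [0.0014, -0.0011, 0, -2, 0]]])

```text
clock: 12.72
eef_pos: [0.598, 0.1268, 0.0525]
tool_rot: [0.508, 0.861, 0.0, 0.0]
ft_force: [-0.4, 0.8, 0.4]
grip_width: -0.0001
grasp_force: 0.0
```

```bash
python3 -c "
from h import *
lv()"
```

```text
lever (np.float64(61.0), np.float64(109.7699203491211)) clk 12.775 eef [0.598  0.1268 0.0525] F [ 0.02 -0.61 -0.94]
```

move_arm(moves=[[[0.0007, -0.0006, 0, -1, 0], [0.0013, -0.0012, 0, -2, 0], [0.002, -0.0018, 0, -3, 0], [0.0026, -0.0024, 0, -4, 0], [0.0026, -0.0024, 0, -4, 0]]])

```text
clock: 13.4
eef_pos: [0.6006, 0.1244, 0.0525]
tool_rot: [0.538, 0.843, -0.0, -0.0]
ft_force: [-1.1, 0.3, 0.7]
grip_width: -0.0003
grasp_force: 0.0
```

```bash
python3 -c "
from h import *
lv(); save('scene','pics/s5.png'); save('wrist','pics/w5.png')
b=cv2.imread('pics/s5.png')[215:305,330:430]; b=cv2.resize(b,(444,400),interpolation=cv2.INTER_CUBIC)
a=cv2.resize(cv2.imread('pics/w5.png')[180:400,140:440],(356,261)); a=np.vstack([a,np.zeros((139,356,3),np.uint8)])
cv2.imwrite('pics/m5.png',np.hstack([a,b]))"
```

```text
lever (np.float64(61.0), np.float64(112.938232421875)) clk 13.45 eef [0.6006 0.1244 0.0525] F [-0.3   0.39  0.09]
```

View pics/m5.png

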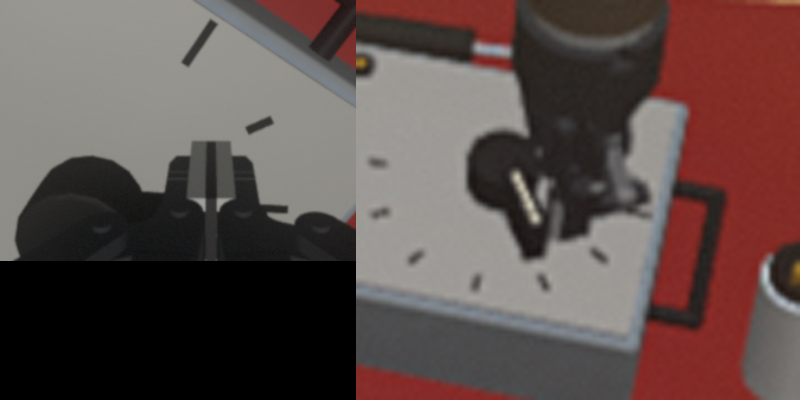

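The lever snapped to the third position: its line points at rib 3, and the reading is 61. I'll go on to the 75 degree crest.

move_arm(moves=[[[0.0024, -0.0025, 0, -4, 0], [0.0046, -0.0052, 0, -8, 0], [0.0057, -0.0066, 0, -10, 0], [0.0067, -0.008, 0, -12, 0], [0.0077, -0.0095, 0, -14, 0]]])

```text
clock: 14.18
eef_pos: [0.6082, 0.115, 0.0525]
tool_rot: [0.637, 0.771, -0.0, -0.0]
ft_force: [-1.3, 1.6, -0.6]
grip_width: 0.0001
grasp_force: 0.9
```

move_arm(moves=[[[0.0009, -0.0015, 0, -2, 0], [0.0017, -0.003, 0, -4, 0], [0.0025, -0.0046, 0, -6, 0], [0.0033, -0.0062, 0, -8, 0], [0.0033, -0.0062, 0, -8, 0]]])

```text
clock: 14.8
eef_pos: [0.6118, 0.1083, 0.0525]
tool_rot: [0.689, 0.725, -0.0, 0.0]
ft_force: [0.4, -0.2, -0.8]
grip_width: -0.0001
grasp_force: 0.0
```

```bash
python3 -c "
from h import *
lv()"
```

```text
lever (np.float64(83.0), np.float64(111.49887084960938)) clk 14.85 eef [0.6118 0.1084 0.0525] F [-0.02 -0.17  0.17]
```

move_arm(moves=[[[0.0003, -0.0008, 0, -1, 0], [0.0006, -0.0016, 0, -2, 0], [0.001, -0.0024, 0, -3, 0], [0.001, -0.0024, 0, -3, 0]]])

```text
clock: 15.35
eef_pos: [0.6126, 0.1063, 0.0525]
tool_rot: [0.708, 0.707, 0.0, 0.0]
ft_force: [0.2, -0.1, 0.3]
grip_width: 0.0001
grasp_force: 0.0
```

```bash
python3 -c "
from h import *
lv()"
```

```text
lever (np.float64(90.5), np.float64(122.66659545898438)) clk 15.4 eef [0.6126 0.1063 0.0525] F [-0.64  0.1  -0.79]
```

move_arm(moves=[[[0.0012, -0.0033, 0, -4, 0], [0.002, -0.0067, 0, -8, 0], [0.0027, -0.0101, 0, -12, 0], [0.003, -0.0128, 0, -15, 0], [0.0032, -0.0145, 0, -17, 0]]])

```text
clock: 16.02
eef_pos: [0.6157, 0.0926, 0.0525]
tool_rot: [0.804, 0.594, 0.0, -0.001]
ft_force: [-0.1, 2.7, 0.8]
grip_width: 0.0002
grasp_force: 1.0
```

move_arm(moves=[[[0.0001, -0.0018, 0, -2, 0], [0.0001, -0.0036, 0, -4, 0], [0.0001, -0.0053, 0, -6, 0], [0, -0.0071, 0, -8, 0], [0, -0.0071, 0, -8, 0]]])

```text
clock: 16.65
eef_pos: [0.6158, 0.0842, 0.0525]
tool_rot: [0.844, 0.536, -0.0, 0.0]
ft_force: [-0.8, 0.6, 0.2]
grip_width: 0.0001
grasp_force: 0.0
```

```bash
python3 -c "
from h import *
lv()"
```

```text
lever (np.float64(136.5), np.float64(14.04031753540039)) clk 16.7 eef [0.6159 0.0843 0.0525] F [ 0.1  -0.05  0.13]
```

move_arm(moves=[[[0, -0.0009, 0, -1, 0], [-0.0001, -0.0017, 0, -2, 0], [-0.0002, -0.0026, 0, -3, 0], [-0.0002, -0.0026, 0, -3, 0]]])

```text
clock: 17.2
eef_pos: [0.6156, 0.0821, 0.0525]
tool_rot: [0.858, 0.514, 0.0, 0.0]
ft_force: [-0.1, -0.1, 0.5]
grip_width: 0.0001
grasp_force: 0.0
```

```bash
python3 -c "
from h import *
lv()"
```

```text
lever (np.float64(74.0), np.float64(17.324787139892578)) clk 17.25 eef [0.6156 0.0821 0.0525] F [ 0.55  0.24 -0.07]
```

The lever is now hidden from the scene camera, so I'll step the finger aside to the left to read it.

move_arm(moves=[[[0.004, 0.02, 0, 0, 0], [0.004, 0.045, 0, 0, 0], [0.004, 0.07, 0, 0, 0], [0.004, 0.07, 0, 0, 0]]])

```text
clock: 17.75
eef_pos: [0.6196, 0.1552, 0.0525]
tool_rot: [0.856, 0.516, 0.0, -0.0]
ft_force: [0.4, -0.4, -0.3]
grip_width: 0.0001
grasp_force: 0.0
```

```bash
python3 -c "
from h import *
lv()
o=monitor.get_obs(); w=vision.camera('wrist'); T=R.from_quat(o['tool_rot']); H=w['hand_eye']
print('wrist',lever(w['color'],w['camera_matrix'],o['eef_pos']+T.apply(H[:3,3]),(T*R.from_matrix(H[:3,:3])).as_quat()))
w=vision.camera('top'); print('top',lever(w['color'],w['camera_matrix'],w['eye'],w['attitude']))
"
```

```text
lever (np.float64(119.5), np.float64(97.04644012451172)) clk 17.8 eef [0.6195 0.1539 0.0524] F [-0.5  -0.78 -0.79]
wrist (np.float64(42.0), np.float64(22.217849731445312))
top (np.float64(120.0), np.float64(42.275611877441406))
```

The lever is in the fifth position: both cameras read 120. I'll go back, and push the last click slowly.

move_arm(moves=[[[-0.002, -0.03, 0, 0, 0], [-0.004, -0.06, 0, 0, 0], [-0.004, -0.07, 0, 0, 0], [-0.0046, -0.0734, 0, -4, 0], [-0.0052, -0.076, 0, -7, 0]]])

```text
clock: 18.52
eef_pos: [0.6146, 0.0758, 0.0526]
tool_rot: [0.888, 0.46, 0.0, -0.0]
ft_force: [0.9, 0.4, -0.1]
grip_width: 0.0002
grasp_force: 0.0
```

move_arm(moves=[[[-0.0007, -0.0025, 0, -3, 0], [-0.0015, -0.0051, 0, -6, 0], [-0.0024, -0.0075, 0, -9, 0], [-0.0035, -0.0099, 0, -12, 0], [-0.0043, -0.0115, 0, -14, 0]]])

```text
clock: 19.15
eef_pos: [0.6104, 0.0653, 0.0526]
tool_rot: [0.937, 0.349, 0.0, -0.001]
ft_force: [1.1, 0.9, 0.0]
grip_width: -0.0001
grasp_force: 0.7
```

move_arm(moves=[[[-0.0009, -0.0015, 0, -2, 0], [-0.0013, -0.0022, 0, -3, 0], [-0.0018, -0.003, 0, -4, 0], [-0.0022, -0.0037, 0, -5, 0], [-0.0027, -0.0045, 0, -6, 0]]])

```text
clock: 19.77
eef_pos: [0.6073, 0.0599, 0.0525]
tool_rot: [0.954, 0.3, -0.0, 0.0]
ft_force: [-0.6, -0.7, 0.4]
grip_width: 0.0003
grasp_force: 0.1
```

```bash
cat >> h.py <<'E'
def lvt():
    w=vision.camera('top'); print('top',lever(w['color'],w['camera_matrix'],w['eye'],w['attitude'])); lv()
E
python3 -c "
from h import *
lvt()"
```

```text
top (np.float64(121.5), np.float64(1.2175674438476562))
lever (np.float64(113.5), np.float64(25.453330993652344)) clk 19.875 eef [0.6072 0.0599 0.0524] F [ 0.03  0.12 -0.37]
```

move_arm(moves=[[[-0.0006, -0.0007, 0, -1, 0], [-0.0011, -0.0014, 0, -2, 0], [-0.0011, -0.0014, 0, -2, 0]]])

```text
clock: 20.25
eef_pos: [0.6062, 0.0587, 0.0525]
tool_rot: [0.959, 0.283, -0.0, 0.0]
ft_force: [0.1, 0.2, -0.4]
grip_width: 0.0002
grasp_force: 0.0
```

```bash
python3 -c "
from h import *
lvt()"
```

```text
top (np.float64(97.0), np.float64(1.3885574340820312))
lever (np.float64(115.0), np.float64(20.407377243041992)) clk 20.35 eef [0.6063 0.0588 0.0525] F [0.04 0.21 0.06]
```

move_arm(moves=[[[-0.0005, -0.0007, 0, -1, 0], [-0.001, -0.0014, 0, -2, 0], [-0.0016, -0.0021, 0, -3, 0], [-0.0016, -0.0021, 0, -3, 0], [-0.0016, -0.0021, 0, -3, 0]]])

```text
clock: 20.98
eef_pos: [0.6047, 0.0567, 0.0525]
tool_rot: [0.966, 0.258, 0.0, -0.0]
ft_force: [-0.3, 0.1, 0.8]
grip_width: -0.0004
grasp_force: 0.0
```

move_arm(moves=[[[0.008, 0.01, 0, 0, 0], [0.014, 0.028, 0, 5, 0], [0.015, 0.06, 0, 10, 0], [0.015, 0.095, 0, 20, 0], [0.015, 0.095, 0, 25, 0]]])

```text
clock: 21.6
eef_pos: [0.6201, 0.1554, 0.0524]
tool_rot: [0.886, 0.465, 0.001, -0.0]
ft_force: [-0.7, -0.8, -1.0]
grip_width: -0.0002
grasp_force: 0.0
```

```bash
python3 -c "
from h import *
lvt()"
```

```text
top (np.float64(149.5), np.float64(50.23112487792969))
lever (np.float64(148.5), np.float64(61.25311279296875)) clk 21.7 eef [0.62   0.1533 0.0524] F [ 1.07 -0.14  0.35]
```

The selector is in the sixth position: the two cameras read 149.5 and 148.5. Now I'll go up and over to the start button.

move_arm(moves=[[[0, 0, 0.04, 0, 0], [0, 0, 0.07, 0, 0], [-0.025, -0.05, 0.07, 8, 0], [-0.05, -0.1, 0.07, 16, 0], [-0.075, -0.15, 0.07, 24, 0]]])

```text
clock: 22.32
eef_pos: [0.5443, 0.0003, 0.1228]
tool_rot: [0.771, 0.637, 0.0, 0.0]
ft_force: [0.5, 0.6, 0.0]
grip_width: 0.0001
grasp_force: 0.0
```

move_arm(moves=[[[-0.02, -0.045, 0, 2, 0], [-0.027, -0.0635, 0, 2, 0], [-0.027, -0.0635, -0.025, 2, 0], [-0.027, -0.0635, -0.035, 2, 0], [-0.027, -0.0635, -0.035, 2, 0]]])

```text
clock: 22.95
eef_pos: [0.5173, -0.0612, 0.0867]
tool_rot: [0.761, 0.649, -0.001, -0.001]
ft_force: [-0.1, -0.0, 0.5]
grip_width: 0.0003
grasp_force: 0.0
```

```bash
python3 -c "
from h import *
lvt(); o=monitor.get_obs(); print(R.from_quat(o['tool_rot']).as_matrix()[:,0].round(3))"
```

```text
top (np.float64(149.5), np.float64(51.07723617553711))
lever (np.float64(148.5), np.float64(60.45740509033203)) clk 23.05 eef [ 0.5183 -0.0613  0.0878] F [-0.19 -0.11  0.8 ]
[0.157 0.988 0.   ]
```

move_arm(moves=[[[0, 0, -0.005, 0, 0], [0, 0, -0.01, 0, 0], [0, 0, -0.013, 0, 0], [0, 0, -0.016, 0, 0], [0, 0, -0.016, 0, 0]]])

```text
clock: 23.68
eef_pos: [0.5174, -0.0618, 0.0712]
tool_rot: [0.761, 0.649, -0.0, -0.0]
ft_force: [0.5, 1.0, 0.3]
grip_width: -0.0002
grasp_force: 0.0
```

move_arm(moves=[[[0, 0, -0.002, 0, 0], [0, 0, -0.004, 0, 0], [0, 0, -0.006, 0, 0], [0, 0, -0.006, 0, 0]]])

```text
clock: 24.18
eef_pos: [0.5178, -0.0618, 0.0657]
tool_rot: [0.761, 0.649, 0.0, 0.0]
ft_force: [-1.2, 1.4, 3.5]
grip_width: -0.0001
grasp_force: 1.4
```

move_arm(moves=[[[0, 0, -0.001, 0, 0], [0, 0, -0.002, 0, 0], [0, 0, -0.002, 0, 0]]])

```text
clock: 24.55
eef_pos: [0.5178, -0.0619, 0.0637]
tool_rot: [0.761, 0.649, 0.0, 0.0]
ft_force: [-1.0, 0.4, 4.5]
grip_width: 0.0004
grasp_force: 2.0
```

move_arm(moves=[[[0, 0, -0.001, 0, 0], [0, 0, -0.002, 0, 0], [0, 0, -0.002, 0, 0]]])

```text
clock: 24.92
eef_pos: [0.5179, -0.0619, 0.0622]
tool_rot: [0.761, 0.649, 0.0, 0.0]
ft_force: [-2.0, 0.8, 7.5]
grip_width: -0.0002
grasp_force: 4.1
```

move_arm(moves=[[[0, 0, -0.0007, 0, 0], [0, 0, -0.0007, 0, 0]]])

```text
clock: 25.18
eef_pos: [0.5179, -0.0619, 0.0621]
tool_rot: [0.761, 0.649, 0.0, 0.0]
ft_force: [-3.8, 0.5, 11.5]
grip_width: 0.0001
grasp_force: 6.0
```

move_arm(moves=[[[0, 0, 0.005, 0, 0], [0, 0, 0.015, 0, 0], [0, 0, 0.05, 0, 0], [0, 0, 0.1, 0, 0], [0, 0, 0.1, 0, 0]]])

```text
clock: 25.8
eef_pos: [0.5206, -0.0621, 0.1649]
tool_rot: [0.761, 0.649, 0.003, 0.003]
ft_force: [0.7, -1.0, 0.1]
grip_width: 0.0003
grasp_force: 0.0
```

Run:
```python
from h import *
lvt()
w=vision.camera("top")["color"]; a=cv2.imread("pics/top0.png")[:,:,::-1]
# shift of scene objects: compare tester right end / cap / tools with the first picture
for n,(x0,y0,x1,y1) in dict(tester=(240,188,360,270),cap=(213,190,240,220),screw=(245,272,320,292),wrench=(368,222,392,288)).items():
    t=a[y0:y1,x0:x1]; s=w[y0-8:y1+8,x0-8:x1+8]; m=cv2.matchTemplate(s.copy(),t.copy(),cv2.TM_CCOEFF_NORMED); _,v,_,l=cv2.minMaxLoc(m); print(n,round(v,3),l[0]-8,l[1]-8)
```

```text
top (np.float64(149.5), np.float64(48.49612808227539))
lever (np.float64(148.5), np.float64(61.07879638671875)) clk 25.9 eef [ 0.5177 -0.0618  0.161 ] F [-0.47  0.51  0.26]
tester 0.469 2 0
cap 0.994 0 0
screw -0.194 -8 -1
wrench 0.998 0 0
```

The force rose to a hard stop while the finger stood still. I'll check that the button's full travel was used by finding the height of first touch and pressing once more.

move_arm(moves=[[[0, 0, -0.05, 0, 0], [0, 0, -0.08, 0, 0], [0, 0, -0.09, 0, 0], [0, 0, -0.0913, 0, 0], [0, 0, -0.0913, 0, 0]]])

```text
clock: 26.58
eef_pos: [0.5187, -0.0619, 0.0704]
tool_rot: [0.761, 0.649, 0.001, 0.001]
ft_force: [0.1, 0.5, -0.5]
grip_width: 0.0002
grasp_force: 0.0
```

move_arm(moves=[[[0, 0, -0.001, 0, 0], [0, 0, -0.001, 0, 0], [0, 0, -0.001, 0, 0]]])

```text
clock: 26.95
eef_pos: [0.518, -0.0619, 0.0689]
tool_rot: [0.761, 0.649, 0.0, 0.0]
ft_force: [0.5, -0.2, 0.2]
grip_width: -0.0003
grasp_force: 0.0
```

move_arm(moves=[[[0, 0, -0.001, 0, 0], [0, 0, -0.001, 0, 0], [0, 0, -0.001, 0, 0]]])

```text
clock: 27.32
eef_pos: [0.518, -0.0619, 0.0677]
tool_rot: [0.761, 0.649, 0.0, 0.0]
ft_force: [-0.5, 0.0, 2.0]
grip_width: 0.0001
grasp_force: 0.8
```

move_arm(moves=[[[0, 0, -0.001, 0, 0], [0, 0, -0.001, 0, 0], [0, 0, -0.001, 0, 0]]])

```text
clock: 27.7
eef_pos: [0.5179, -0.0619, 0.0666]
tool_rot: [0.761, 0.649, 0.0, 0.0]
ft_force: [0.8, 0.2, 2.1]
grip_width: -0.0002
grasp_force: 1.1
```

move_arm(moves=[[[0, 0, -0.002, 0, 0], [0, 0, -0.004, 0, 0], [0, 0, -0.006, 0, 0], [0, 0, -0.006, 0, 0]]])

```text
clock: 28.2
eef_pos: [0.518, -0.0619, 0.0621]
tool_rot: [0.761, 0.649, 0.001, 0.001]
ft_force: [-3.0, 0.1, 13.1]
grip_width: 0.0002
grasp_force: 6.6
```

move_arm(moves=[[[0, 0, 0.005, 0, 0], [0, 0, 0.015, 0, 0], [0, 0, 0.05, 0, 0], [0, 0, 0.1, 0, 0], [0, 0, 0.1, 0, 0]]])

```text
clock: 28.82
eef_pos: [0.5202, -0.0621, 0.1645]
tool_rot: [0.761, 0.649, 0.002, 0.003]
ft_force: [-0.2, -1.0, -0.2]
grip_width: 0.0001
grasp_force: 0.0
```

First touch was at 68 mm and the stop at 62 mm, so the full 6 mm of travel was used. Handing in.

move_arm(moves=[[[0, 0, 0, 0, 0], [0, 0, 0, 0, 0], [0, 0, 0, 0, 0]]])

```text
clock: 29.2
eef_pos: [0.5167, -0.0617, 0.1591]
tool_rot: [0.761, 0.649, -0.001, -0.001]
ft_force: [0.2, -0.2, -0.4]
grip_width: 0.0001
grasp_force: 0.0
```

```bash
python3 -c "
from h import *
lvt(); print(job.job_done())"
```

```text
top (np.float64(149.5), np.float64(48.40376663208008))
lever (np.float64(148.5), np.float64(61.272705078125)) clk 29.3 eef [ 0.5171 -0.0618  0.1596] F [ 0.51  0.01 -0.39]
the job is handed in; nothing more can be done
None
```

The job is handed in at 29 s, with no verdict returned: the selector reads about 149° (sixth position is 150°), the start button was pressed fully down twice (the second time to check its travel) and released, and the arm is clear of everything; the capacitor and wrench showed no shift, but the screwdriver, tape, hammer, flask and spray can were not confirmed.

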